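# Press a long pivot pin home in a housing

### The arm

A 7-joint arm with a two-finger parallel gripper is mounted at the origin on the work surface. World frame = base frame: x ahead of the robot, y to its left, z up, the work surface at z = 0. Lengths are in m, angles in rad, forces in N, time in s.
With the tool pointing down it reaches from about 0.425 to 0.975 m from the base axis. Payload 16.7 kg.
Tool frame: the origin (TCP) lies midway between the tips of the shut fingers; the grasp point (between the pads) lies 19 mm behind it (arm.hold_point_z is the distance from the TCP to the grasp point, in m); z points along the fingers, y is the line along which they close (so a half turn about z gives the same grasp; the last joint's range is limited). The gripper opens to 85 mm and grips with 20 to 120 N. Pads are 22 mm wide; open, the fingers measure 114 mm over their backs; the gripper's body (76 mm by 85 mm) begins 54 mm behind the grasp point. The pads swing forward as they close: fully open they stand 13 mm farther back than shut.
Start: joints at [-1.351, 0.426, 0.074, 1.606, -0.034, 1.111, -0.067], TCP at [0.243, 0.63, 0.231] pointing down, gripper open.
Joint ranges: [-2.85, 2.85], [-0.5, 2.14], [-1.23, 1.37], [0.21, 2.46], [-1.02, 4.16], [0.16, 2.05], [-2.73, 2.73]. Speed limits (rad/s): [1.89, 1.89, 2.39, 2.39, 3.01, 3.01, 3.01].

### API

Orientations are given as a unit quaternion [x, y, z, w].
In Python, from station import arm gives the robot as it stands.
- The arm moves only by the shell command python3 -m pendant 'ROWS' [FORCE]. ROWS is JSON, a list of rows, each an object of numbers: "dx", "dy", "dz": the shift along the world's x, y, z in m; "ax", "ay", "az": the turn, a rotation vector about the world's x, y, z in degrees; "grip": the closure in counts, from 0 (fully open) to 255 (shut). In form: [{"dx": .., "dy": .., "dz": .., "ax": .., "ay": .., "az": .., "grip": ..}, ...]. A call has 1 to 8 rows; each row shifts and turns the commanded pose from where the row before left it; what a row does not reach is not made up. A row lasts 1/12 s, in which the tool goes at most 41.7 mm and 7.16 degrees, less where a joint would pass 70% of its speed; a pose out of reach is approached as far as the arm can. A call is refused whole if a number of a shift passes 0.0417 or a number of a turn 7.16, either way. A call with a gripper value outside its range is refused whole. The fingers move at their own pace and stop on an object; FORCE is the grip in N (left out, the last holds). Time passes only in rows, so rows that do not move let the fingers close. It gives the time, the measured TCP pose, the force, the opening and the grip force at its end, in the units of the state.
- arm.get_state(): the state, without advancing time (a new reading comes with each control period).
- arm.get_image(name): name is "scene" or "side" or "wrist"; returns a dict with "frame" (480x640x3 uint8, blue, green, red), "fx", "fy", "cx", "cy" (pixels), "R" (3x3) and "t" (3): a world point X has camera coordinates R X + t; the wrist camera has in their place "T_tool_cam" (4x4, takes a point from camera to tool coordinates, whose origin is the TCP and whose axes are the flange's). Camera axes: x right, y down, z forward; pixel columns grow to the right and rows downward; lengths in m; the calibration is good to about 2 mm. A picture is of the moment at which its call begins: read the wrist's pose just before it. There is no depth.
- arm.finish_job(): hands the job in; it is judged then, once.
Trained networks look in a picture, given as the dict that the camera call returned (one of the last four; its "shot" number tells which), for a name from the list of things; names that differ only in an ending like _2 or _b are one class to them, and where a whole thing is asked for, a point or a joint stands for the part that bears it (a point fixed in the world has none). Each returns a list of dicts, best first, with "conf" (0 to 1); they miss things now and then, are a little off and sometimes report something else, mostly with a low value. They report only what shows in the picture. A call takes as long as a camera call. They do not tell look-alikes from the thing itself.
- arm.look_for(query, picture): "position" ([row, column] in pixels, amid what is visible of it).
- arm.trace(query, picture): "region" (480x640 bool, what is visible of it) and "position" ([row, column] in pixels, amid what is visible of it).
- arm.tip_of(query, picture): "position" ([row, column] in pixels: a listed point, or the origin of a listed thing).
The state is a dict: "clock": time; "q": joint angles; "joint_velocities": joint speeds; "effort": joint torques, N m; "tool_pos": TCP position; "tool_rot": TCP orientation; "wrist_force": force on the tool from outside, world axes, zero at the start; "moment": the same for the moment, N m; "finger_gap": opening from 0.0 (shut) to 1.0 (fully open); "finger_force": force on a finger pad.
Only numpy, scipy, OpenCV 4.12 (cv2) and the standard library are available. Lean on these libraries where they do the work, as an engineer would, in place of code of your own. Each camera call takes 0.05 s, during which the arm holds its last target. There are 200 camera calls.

### The job

Take the long headed pin out of the wooden rack and start it in the bore on top of the tall iron housing, where a stiff plug stops it partway. Let go of it there, then press it down by its head until it is fully home, with the head seated on the housing. Leave the short pin and the headless rod standing in the rack.

Things in the scene. Friction and masses are not known exactly. Their poses are not given: they have to be found in the camera images.
- long_pin_head (a point): Centre of the long steel pin's head. Head 30 mm across, 20 mm tall; shank 16 mm across, 110 mm long, its last 12 mm tapering to 8 mm; 0.27 kg. z points up along the pin: foot 120 mm below this point, top of head 10 mm above. It starts upright (slight lean) in one hole of the wooden rack, the tallest of three, this point about 130 mm above the table.
- bore_mouth (a point): Centre of the bore's mouth in the flat top of the fixed iron housing, a block 80 x 80 mm, 115 mm tall. z up. Bore vertical, 21 mm across, 111 mm deep, 3 mm chamfer. A plug in it, 45 to 60 mm down, carries the pin's weight, stopping its head 50 to 65 mm clear; about 8 N pushes it down and it stays, never in the way. Home: head's underside on the top, head centre 10 mm above this point.
- short_pin_head (a point): Centre of the head of the short steel pin, a bystander in another hole of the rack: same head and thickness as the long pin, shank 65 mm; this point is about 85 mm above the table. The rack is a fixed wooden block 230 x 75 mm, 55 mm tall, with three holes in a row, 70 mm apart and 45 mm deep.
- plain_rod_top (a point): Centre of the top end of a headless steel rod, 16 mm across and 89 mm long, a bystander in the remaining hole of the rack; its top is about 99 mm above the table.
Not all that is in view belongs to the job. What is shaped like the part that bears long_pin_head but yellow is not meant.

How it is judged:
On the way:
1. the long pin stands partway in the bore, let go: upright within about 14 degrees, head at least 8 mm clear of the housing, shank at least 25 mm in, fingers off it (horizontal distance between long_pin_head and bore_mouth below 0.02 m and z of long_pin_head in the frame of bore_mouth between 0.018 and 0.095 m and angle between long_pin_head's own z axis and vertical below 0.25 rad and contact force between the fingers and long_pin below 0.3 N), for 0.2 s.
At the end, for the whole second after the job is handed in: The long pin is home in the bore: underside of the head within 3.5 mm of the housing's top, head centred within 10 mm, upright within about 7 degrees, at rest and released (horizontal distance between long_pin_head and bore_mouth below 0.01 m and z of long_pin_head in the frame of bore_mouth below 0.0135 m and angle between long_pin_head's own z axis and vertical below 0.12 rad and linear speed of long_pin below 0.02 m/s and contact force between the fingers and long_pin below 0.3 N); the robot touches nothing.
It fails at once if the short pin or the headless rod is taken or knocked from its place (moved more than 25 mm) (distance of any of short_pin_head, plain_rod_top from where it was at the start of the episode above 0.025 m).
It also fails if it takes over 51 s, if anything falls off the work surface, if the arm or the gripper's body presses on something with over 40 N, if the wrist force passes 120 N, or if a joint passes its speed limit or range.

## Working session

There is one attempt and no reset: what is moved stays moved. The work goes in short steps, Python scripts to look and compute and a shell command to move; the robot and the scene stay as the last step left them, time stands still between calls to the robot, and variables do not carry over. Pictures are saved under pics/ and viewed, at most 10 in all, crops included, and the job is handed in when it is done.

```bash
mkdir -p pics
cat > h.py <<'E'
import numpy as np, cv2
from station import arm
from scipy.spatial.transform import Rotation as Rn
def tri(obs):
    # obs: list of (pic,[row,col])
    A=[];b=[]
    for p,(r,c) in obs:
        R=np.array(p["R"]);t=np.array(p["t"]).ravel()
        u=(c-p["cx"])/p["fx"];v=(r-p["cy"])/p["fy"]
        A+= [R[0]-u*R[2],R[1]-v*R[2]]; b+=[u*t[2]-t[0],v*t[2]-t[1]]
    A=np.array(A);b=np.array(b)
    x=np.linalg.lstsq(A,b,rcond=None)[0]; return x,np.linalg.norm(A@x-b)
def onz(p,rc,z):
    R=np.array(p["R"]);t=np.array(p["t"]).ravel()
    d=R.T@np.array([(rc[1]-p["cx"])/p["fx"],(rc[0]-p["cy"])/p["fy"],1]);o=-R.T@t
    return o+d*(z-o[2])/d[2]
def wrist():
    s=arm.get_state();p=arm.get_image("wrist")
    T=np.eye(4);T[:3,:3]=Rn.from_quat(s["tool_rot"]).as_matrix();T[:3,3]=s["tool_pos"]
    M=np.linalg.inv(T@np.array(p["T_tool_cam"]))
    p["R"]=M[:3,:3];p["t"]=M[:3,3]
    return p
E
python3 - <<'E'
from h import *
S=arm.get_image("scene");D=arm.get_image("side")
cv2.imwrite("pics/scene.png",S["frame"]);cv2.imwrite("pics/side.png",D["frame"])
for n in ["long_pin_head","bore_mouth","short_pin_head","plain_rod_top"]:
    for nm,p in(("scene",S),("side",D)):
        print(n,nm,[(np.round(d["position"],1).tolist(),round(d["conf"],2)) for d in arm.tip_of(n,p)[:4]])
s=arm.get_state();print(s)
for p in (S,D):print(-np.array(p["R"]).T@np.array(p["t"]).ravel())
E
```

```text
long_pin_head scene [([291.2, 193.7], 0.92), ([353.6, 217.8], 0.72), ([301.0, 257.0], 0.57)]
long_pin_head side [([177.4, 321.0], 0.77), ([178.9, 370.0], 0.72), ([156.3, 318.8], 0.53)]
bore_mouth scene [([195.5, 395.7], 0.83)]
bore_mouth side [([322.8, 284.5], 0.87)]
short_pin_head scene [([302.6, 287.7], 0.68)]
short_pin_head side [([208.7, 317.0], 0.55)]
plain_rod_top scene [([281.9, 311.2], 0.76)]
plain_rod_top side [([221.9, 306.5], 0.41)]
{'clock': 0.5, 'q': array([-1.35148916,  0.42612877,  0.07387466,  1.60604145, -0.03406253,
        1.11077222, -0.06710861]), 'joint_velocities': array([-0.00028619,  0.00163268,  0.00163183, -0.00194742, -0.00087445,
        0.00047207, -0.0018766 ]), 'effort': array([-2.18210691e-03, -9.48855829e+01,  3.75312433e+00, -4.63596904e+01,
        1.88050565e-02,  3.17669394e-03, -1.30915205e-04]), 'tool_pos': array([0.24333653, 0.62955788, 0.23126352]), 'tool_rot': array([ 1.83374018e-01,  9.83043218e-01, -4.52935022e-05, -8.31718886e-06]), 'wrist_force': array([-0.93119783,  0.77278131,  0.69688614]), 'moment': array([ 0.00560187, -0.03207703,  0.00154569]), 'finger_force': 0.0, 'finger_gap': 0.996527238607289}
[ 0.98145273 -0.78400166  0.67277218]
[0.43777191 0.79415296 0.79635104]
```

View pics/scene.png

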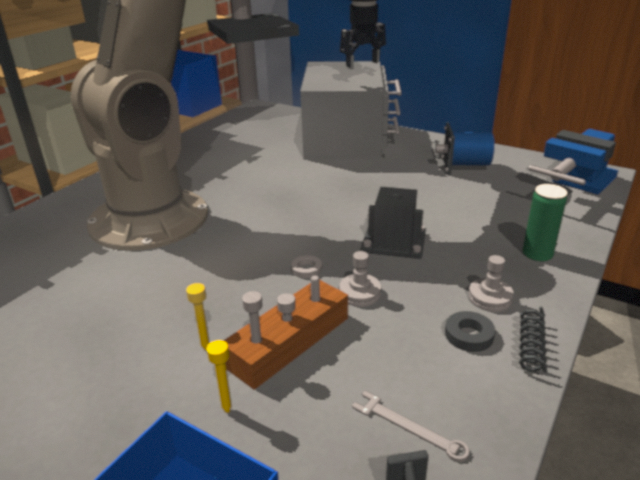

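View pics/side.png

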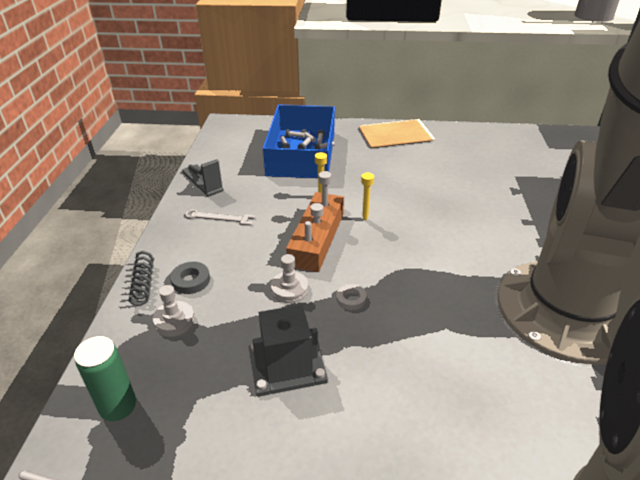

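Scene picture: yellow look-alikes have heads at about (row 291, col 197) and (353, 218). The only grey tall pin stands in the rack, head at about (301, 254) in scene and (177, 324) in side, so that is the one meant. Short pin is at (302, 287), rod at (282, 314), and the housing bore at (195, 396). In side the housing bore is at (323, 285). I'll confirm with one enlarged crop and triangulate.

Run:
```python
from h import *
S=arm.get_image("scene");D=arm.get_image("side")
a=S["frame"][250:390,170:370];b=D["frame"][140:280,270:390]
cv2.imwrite("pics/crop.png",np.hstack([cv2.resize(a,None,fx=2.4,fy=2.4,interpolation=2),cv2.resize(b,None,fx=2.4,fy=2.4,interpolation=2)]))
for n,s,d in [("long",[301,257],[177.4,321]),("long?",[301,254],[177.4,324.5]),("bore",[195.5,395.7],[322.8,284.5]),("short",[302.6,287.7],[208.7,317]),("rod",[281.9,311.2],[221.9,306.5]),("rod?",[279,314],[225,308]),("y1",[291,194],[179,370]),("y2",[353.6,217.8],[156.3,318.8])]:
    print(n,tri([(S,s),(D,d)]))
for n in ["long_pin_head","short_pin_head","plain_rod_top"]:
  for nm,p in(("scene",S),("side",D)):
    for t in arm.trace(n,p)[:3]:
        r,c=np.nonzero(t["region"]);print(n,nm,round(t["conf"],2),r.min(),r.max(),c.min(),c.max(),np.round(t["position"]))
print(onz(S,[195.5,395.7],.115),onz(D,[322.8,284.5],.115))
```

```text
long (array([ 0.5300134 , -0.25614241,  0.1315239 ]), np.float64(0.001002418329773133))
long? (array([ 0.52316704, -0.25717965,  0.13034159]), np.float64(0.0011556777336000409))
bore (array([0.55583689, 0.18964626, 0.11599461]), np.float64(0.0003682341361881674))
short (array([ 0.53627105, -0.19009873,  0.08640717]), np.float64(0.002640076292609055))
rod (array([ 0.55019359, -0.13088823,  0.09415999]), np.float64(0.0035946058458445115))
rod? (array([ 0.54725756, -0.12011823,  0.09306171]), np.float64(0.0012736898637711802))
y1 (array([ 0.41519828, -0.27495741,  0.12016679]), np.float64(7.654332572453833e-05))
y2 (array([ 0.54548371, -0.3688339 ,  0.12252993]), np.float64(0.0006150114090490981))
long_pin_head scene 0.79 340 411 208 230 [366. 220.]
long_pin_head scene 0.68 291 342 243 262 [310. 252.]
long_pin_head scene 0.59 282 349 187 209 [308. 201.]
long_pin_head side 0.71 172 218 362 373 [186. 366.]
long_pin_head side 0.68 152 171 315 326 [161. 317.]
long_pin_head side 0.66 170 205 318 331 [185. 323.]
short_pin_head scene 0.68 294 321 278 295 [305. 288.]
short_pin_head side 0.56 203 222 311 323 [208. 318.]
plain_rod_top scene 0.61 277 300 312 318 [291. 314.]
plain_rod_top side 0.42 220 240 304 311 [230. 305.]
[0.55480631 0.19136538 0.115     ] [0.55624739 0.18887527 0.115     ]
```

View pics/crop.png

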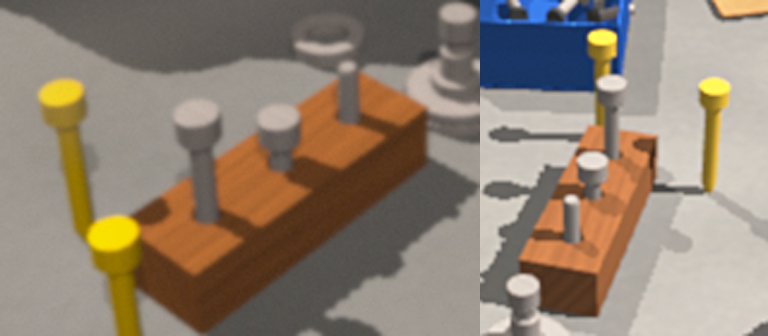

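The crop confirms it: the grey tall headed pin at the rack's end, at about (0.522, -0.257). The yellow ones stand free, about 11 cm away on two sides. I'll grip the head across the rack, after moving over it for a wrist look.

```bash
python3 -m pendant '[{"dx":0.016,"dy":-0.027,"az":-5},{"dx":0.016,"dy":-0.027,"az":-5},{"dx":0.016,"dy":-0.027,"az":-5},{"dx":0.016,"dy":-0.027,"az":-5},{"dx":0.016,"dy":-0.027,"az":-5},{"dx":0.016,"dy":-0.027,"az":-5},{"dx":0.016,"dy":-0.027,"az":-5},{"dx":0.016,"dy":-0.027,"az":-5}]'
python3 -m pendant '[{"dx":0.016,"dy":-0.027,"az":-5},{"dx":0.016,"dy":-0.027,"az":-5},{"dx":0.016,"dy":-0.027,"az":-5},{"dx":0.016,"dy":-0.027,"az":-5},{"dx":0.016,"dy":-0.027,"az":-5},{"dx":0.016,"dy":-0.027,"az":-5},{"dx":0.016,"dy":-0.027,"az":-5},{"dx":0.016,"dy":-0.027,"az":-5}]'
python3 - <<'E'
from h import *
print(arm.hold_point_z)
W=wrist()
for d in arm.tip_of("bore_mouth",W)[:2]: print(d["position"],d["conf"],onz(W,d["position"],.115))
cv2.imwrite("pics/w0.png",W["frame"])
E
```

```text
0.0187validation failed for argument at $[0]...
validation failed for argument at $[0]...
```

```bash
python3 -m pendant '[{"dx":0.016,"dy":-0.027,"dz":0,"ax":0,"ay":0,"az":-5,"grip":0}]'; python3 -m pendant --help | head -30
```

```text
clock: 1.08
tool_pos: [0.2552, 0.6063, 0.2308]
tool_rot: [0.222, 0.975, 0.001, -0.001]
wrist_force: [-0.4, -0.2, -1.6]
finger_gap: 1.004
finger_force: 0.0invalid input: not JSON, or not a number
```

All keys are required, so I'll send full rows.

```bash
python3 -m pendant '[{"dx":0.016,"dy":-0.027,"dz":0,"ax":0,"ay":0,"az":-5,"grip":0},{"dx":0.016,"dy":-0.027,"dz":0,"ax":0,"ay":0,"az":-5,"grip":0},{"dx":0.016,"dy":-0.027,"dz":0,"ax":0,"ay":0,"az":-5,"grip":0},{"dx":0.016,"dy":-0.027,"dz":0,"ax":0,"ay":0,"az":-5,"grip":0},{"dx":0.016,"dy":-0.027,"dz":0,"ax":0,"ay":0,"az":-5,"grip":0},{"dx":0.016,"dy":-0.027,"dz":0,"ax":0,"ay":0,"az":-5,"grip":0},{"dx":0.016,"dy":-0.027,"dz":0,"ax":0,"ay":0,"az":-5,"grip":0},{"dx":0.016,"dy":-0.027,"dz":0,"ax":0,"ay":0,"az":-5,"grip":0}]'
python3 -m pendant '[{"dx":0.016,"dy":-0.027,"dz":0,"ax":0,"ay":0,"az":-5,"grip":0},{"dx":0.016,"dy":-0.027,"dz":0,"ax":0,"ay":0,"az":-5,"grip":0},{"dx":0.016,"dy":-0.027,"dz":0,"ax":0,"ay":0,"az":-5,"grip":0},{"dx":0.016,"dy":-0.027,"dz":0,"ax":0,"ay":0,"az":-5,"grip":0},{"dx":0.016,"dy":-0.027,"dz":0,"ax":0,"ay":0,"az":-5,"grip":0},{"dx":0.016,"dy":-0.027,"dz":0,"ax":0,"ay":0,"az":-5,"grip":0},{"dx":0.016,"dy":-0.027,"dz":0,"ax":0,"ay":0,"az":-5,"grip":0},{"dx":0,"dy":0,"dz":0,"ax":0,"ay":0,"az":0,"grip":0}]'
python3 - <<'E'
from h import *
W=wrist()
for d in arm.tip_of("bore_mouth",W)[:2]: print(d["position"],d["conf"],onz(W,d["position"],.115))
E
```

```text
clock: 1.75
tool_pos: [0.3879, 0.3852, 0.2315]
tool_rot: [0.547, 0.837, 0.0, -0.0]
wrist_force: [0.6, 0.2, 0.2]
finger_gap: 1.002
finger_force: 0.0
clock: 2.42
tool_pos: [0.502, 0.1919, 0.2318]
tool_rot: [0.776, 0.63, 0.0, 0.001]
wrist_force: [-0.1, -0.8, -0.4]
finger_gap: 1.003
finger_force: 0.0
[214.6, 405.7] 0.77 [0.55629486 0.19111787 0.115     ]
```

```bash
python3 -m pendant '[{"dx":0.001,"dy":-0.03,"dz":0,"ax":0,"ay":0,"az":0,"grip":0},{"dx":0.001,"dy":-0.03,"dz":0,"ax":0,"ay":0,"az":0,"grip":0},{"dx":0.001,"dy":-0.03,"dz":0,"ax":0,"ay":0,"az":0,"grip":0},{"dx":0.001,"dy":-0.03,"dz":0,"ax":0,"ay":0,"az":0,"grip":0},{"dx":0.001,"dy":-0.03,"dz":0,"ax":0,"ay":0,"az":0,"grip":0},{"dx":0.001,"dy":-0.03,"dz":0,"ax":0,"ay":0,"az":0,"grip":0},{"dx":0.001,"dy":-0.03,"dz":0,"ax":0,"ay":0,"az":0,"grip":0},{"dx":0.001,"dy":-0.03,"dz":0,"ax":0,"ay":0,"az":0,"grip":0}]'
python3 -m pendant '[{"dx":0.001,"dy":-0.03,"dz":0,"ax":0,"ay":0,"az":0,"grip":0},{"dx":0.001,"dy":-0.03,"dz":0,"ax":0,"ay":0,"az":0,"grip":0},{"dx":0.001,"dy":-0.03,"dz":0,"ax":0,"ay":0,"az":0,"grip":0},{"dx":0.001,"dy":-0.03,"dz":0,"ax":0,"ay":0,"az":0,"grip":0},{"dx":0.001,"dy":-0.03,"dz":0,"ax":0,"ay":0,"az":0,"grip":0},{"dx":0.001,"dy":-0.03,"dz":0,"ax":0,"ay":0,"az":0,"grip":0},{"dx":0.001,"dy":-0.02,"dz":0,"ax":0,"ay":0,"az":0,"grip":0},{"dx":0,"dy":0,"dz":0,"ax":0,"ay":0,"az":0,"grip":0}]'
python3 - <<'E'
from h import *
W=wrist()
for n,z in(("long_pin_head",.13),("short_pin_head",.085),("plain_rod_top",.099)):
  for d in arm.tip_of(n,W)[:3]: print(n,np.round(d["position"]),d["conf"],onz(W,d["position"],z))
M=Rn.from_quat(arm.get_state()["tool_rot"]).as_matrix();print(M)
cv2.imwrite("pics/w1.png",W["frame"])
E
```

```text
clock: 3.18
tool_pos: [0.5072, -0.0426, 0.2315]
tool_rot: [0.772, 0.636, 0.0, -0.0]
wrist_force: [0.4, -0.2, 0.1]
finger_gap: 1.0
finger_force: 0.0
clock: 3.85
tool_pos: [0.5141, -0.2457, 0.2315]
tool_rot: [0.773, 0.634, -0.0, 0.001]
wrist_force: [-0.8, 0.5, 0.8]
finger_gap: 1.001
finger_force: 0.0
long_pin_head [388. 390.] 0.79 [ 0.53956209 -0.35524027  0.13      ]
long_pin_head [255. 336.] 0.67 [ 0.52166195 -0.2583914   0.13      ]
long_pin_head [306. 189.] 0.56 [ 0.42646023 -0.27292365  0.13      ]
short_pin_head [132. 333.] 0.68 [ 0.53436949 -0.18954782  0.085     ]
plain_rod_top [  8. 336.] 0.78 [ 0.54841454 -0.12055164  0.099     ]
[[ 1.90988447e-01  9.81592233e-01 -3.18853613e-04]
 [ 9.81592060e-01 -1.90988174e-01  7.38172681e-04]
 [ 6.63687301e-04 -4.53966629e-04 -9.99999677e-01]]
```

View pics/w1.png

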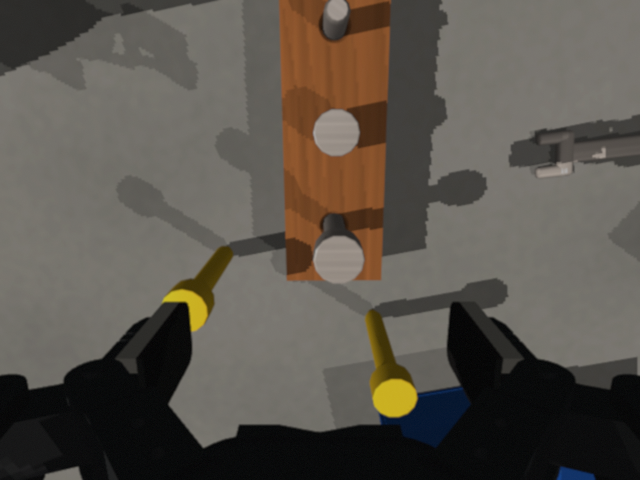

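The wrist picture shows the grey long pin's head at (258, 338) in the rack's near end, with yellow heads at (310, 187) and (395, 393), outside the finger paths. Going down to the head now.

```bash
python3 -m pendant '[{"dx":0.008,"dy":-0.012,"dz":-0.02,"ax":0,"ay":0,"az":0,"grip":0},{"dx":0,"dy":0,"dz":-0.025,"ax":0,"ay":0,"az":0,"grip":0},{"dx":0,"dy":0,"dz":-0.025,"ax":0,"ay":0,"az":0,"grip":0},{"dx":0,"dy":0,"dz":-0.025,"ax":0,"ay":0,"az":0,"grip":0},{"dx":0,"dy":0,"dz":-0.02,"ax":0,"ay":0,"az":0,"grip":0},{"dx":0,"dy":0,"dz":-0.01,"ax":0,"ay":0,"az":0,"grip":0},{"dx":0,"dy":0,"dz":0,"ax":0,"ay":0,"az":0,"grip":0},{"dx":0,"dy":0,"dz":0,"ax":0,"ay":0,"az":0,"grip":0}]' 50
python3 -m pendant '[{"dx":0,"dy":0,"dz":0,"ax":0,"ay":0,"az":0,"grip":255},{"dx":0,"dy":0,"dz":0,"ax":0,"ay":0,"az":0,"grip":255},{"dx":0,"dy":0,"dz":0,"ax":0,"ay":0,"az":0,"grip":255},{"dx":0,"dy":0,"dz":0,"ax":0,"ay":0,"az":0,"grip":255},{"dx":0,"dy":0,"dz":0,"ax":0,"ay":0,"az":0,"grip":255},{"dx":0,"dy":0,"dz":0,"ax":0,"ay":0,"az":0,"grip":255},{"dx":0,"dy":0,"dz":0,"ax":0,"ay":0,"az":0,"grip":255},{"dx":0,"dy":0,"dz":0,"ax":0,"ay":0,"az":0,"grip":255}]' 50
```

```text
clock: 4.72
tool_pos: [0.5227, -0.2539, 0.1067]
tool_rot: [0.772, 0.636, -0.0, -0.0]
wrist_force: [-0.5, -0.5, 0.8]
finger_gap: 0.999
finger_force: 0.0
clock: 5.38
tool_pos: [0.5228, -0.2547, 0.1069]
tool_rot: [0.772, 0.635, 0.0, 0.0]
wrist_force: [-0.2, 0.4, 7.7]
finger_gap: 0.335
finger_force: 48.8
```

```bash
python3 -m pendant '[{"dx":0,"dy":0,"dz":0.02,"ax":0,"ay":0,"az":0,"grip":255},{"dx":0,"dy":0,"dz":0.02,"ax":0,"ay":0,"az":0,"grip":255},{"dx":0,"dy":0,"dz":0.02,"ax":0,"ay":0,"az":0,"grip":255},{"dx":0,"dy":0,"dz":0.02,"ax":0,"ay":0,"az":0,"grip":255},{"dx":0,"dy":0,"dz":0.025,"ax":0,"ay":0,"az":0,"grip":255},{"dx":0,"dy":0,"dz":0.025,"ax":0,"ay":0,"az":0,"grip":255},{"dx":0,"dy":0,"dz":0.025,"ax":0,"ay":0,"az":0,"grip":255},{"dx":0,"dy":0,"dz":0.015,"ax":0,"ay":0,"az":0,"grip":255}]'
python3 -m pendant '[{"dx":0.002,"dy":0.03,"dz":0,"ax":0,"ay":0,"az":0,"grip":255},{"dx":0.002,"dy":0.03,"dz":0,"ax":0,"ay":0,"az":0,"grip":255},{"dx":0.002,"dy":0.03,"dz":0,"ax":0,"ay":0,"az":0,"grip":255},{"dx":0.002,"dy":0.03,"dz":0,"ax":0,"ay":0,"az":0,"grip":255},{"dx":0.002,"dy":0.03,"dz":0,"ax":0,"ay":0,"az":0,"grip":255},{"dx":0.002,"dy":0.03,"dz":0,"ax":0,"ay":0,"az":0,"grip":255},{"dx":0.002,"dy":0.03,"dz":0,"ax":0,"ay":0,"az":0,"grip":255},{"dx":0.002,"dy":0.03,"dz":0,"ax":0,"ay":0,"az":0,"grip":255}]'
python3 -m pendant '[{"dx":0.002,"dy":0.03,"dz":0,"ax":0,"ay":0,"az":0,"grip":255},{"dx":0.002,"dy":0.03,"dz":0,"ax":0,"ay":0,"az":0,"grip":255},{"dx":0.002,"dy":0.03,"dz":0,"ax":0,"ay":0,"az":0,"grip":255},{"dx":0.002,"dy":0.03,"dz":0,"ax":0,"ay":0,"az":0,"grip":255},{"dx":0.002,"dy":0.03,"dz":0,"ax":0,"ay":0,"az":0,"grip":255},{"dx":0,"dy":0,"dz":0,"ax":0,"ay":0,"az":0,"grip":255},{"dx":0,"dy":0,"dz":0,"ax":0,"ay":0,"az":0,"grip":255}]'
python3 - <<'E'
from h import *
S=arm.get_image("scene");D=arm.get_image("side");W=wrist()
for p,n in((S,"scene"),(D,"side"),(W,"wrist")):
  for q in ("long_pin_head","bore_mouth"):
    for t in arm.tip_of(q,p)[:3]: print(n,q,np.round(t["position"],1),t["conf"])
p=arm.get_state()["tool_pos"]
def pj(P,X):
    c=np.array(P["R"])@X+np.array(P["t"]).ravel();return int(P["fy"]*c[1]/c[2]+P["cy"]),int(P["fx"]*c[0]/c[2]+P["cx"])
out=[]
for P in(S,D):
    r,c=pj(P,p-[0,0,.06]);r=max(85,min(395,r));c=max(65,min(575,c));print(r,c)
    out.append(cv2.resize(P["frame"][r-85:r+85,c-65:c+65],None,fx=3,fy=3,interpolation=2))
cv2.imwrite("pics/held.png",np.hstack(out))
np.savez("held.npz",S=S["frame"],D=D["frame"])
E
```

```text
clock: 6.05
tool_pos: [0.5225, -0.2548, 0.2787]
tool_rot: [0.772, 0.635, 0.001, 0.001]
wrist_force: [0.9, 0.8, -3.3]
finger_gap: 0.333
finger_force: 50.4
clock: 6.72
tool_pos: [0.5379, -0.013, 0.2763]
tool_rot: [0.772, 0.635, 0.0, -0.0]
wrist_force: [0.9, -1.1, -2.7]
finger_gap: 0.342
finger_force: 50.5
clock: 7.3
tool_pos: [0.5479, 0.1372, 0.2759]
tool_rot: [0.771, 0.636, -0.0, -0.0]
wrist_force: [-0.0, -0.6, -3.1]
finger_gap: 0.337
finger_force: 50.4
scene long_pin_head [353.9 219. ] 0.79
scene long_pin_head [293.9 195.2] 0.76
scene long_pin_head [122.  383.7] 0.75
scene bore_mouth [194.9 393.7] 0.75
side long_pin_head [217.9 287.7] 0.72
side long_pin_head [157.7 319.7] 0.69
side long_pin_head [176.3 365.6] 0.64
side bore_mouth [323.  279.9] 0.8
wrist long_pin_head [355.6 317.8] 0.59
wrist bore_mouth [134.1 312.9] 0.73
160 382
258 290
```

View pics/held.png

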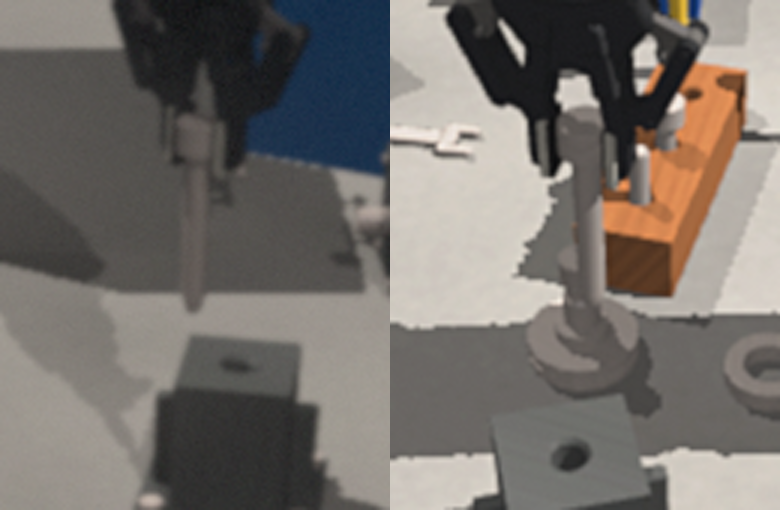

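Crops: the pin is held by its head, foot at about scene (178, 381) and side (274, 291). The bore mouth is at scene (196.5, 396) and side (324.5, 285.5).

Run:
```python
from h import *
S=arm.get_image("scene");D=arm.get_image("side");W=wrist()
h=tri([(S,[122,382.5]),(D,[217.5,288.5])]);f=tri([(S,[177.7,381.3]),(D,[274,291])]);b=tri([(S,[196.3,395.7]),(D,[324,285.5])])
print(h,f,b,sep="\n");print("lean deg",np.degrees((h[0]-f[0])[:2]/.12))
print([onz(W,t["position"],.115) for t in arm.tip_of("bore_mouth",W)[:2]], [(t["position"],onz(W,t["position"],.295)) for t in arm.tip_of("long_pin_head",W)[:2]])
print(arm.get_state()["tool_pos"])
cv2.imwrite("pics/w2.png",W["frame"])
```

```text
(array([0.54889347, 0.12733643, 0.29651762]), np.float64(0.0006030341638246842))
(array([0.54849229, 0.13327341, 0.17943541]), np.float64(0.0013723313591803268))
(array([0.55480459, 0.19045444, 0.11363048]), np.float64(0.0006575896119521056))
lean deg [ 0.19154759 -2.83470005]
[array([0.55849045, 0.18947804, 0.115     ])] [([353.1, 321.9], array([0.54779008, 0.12949292, 0.295     ]))]
[0.54834096 0.13551567 0.27630078]
```

View pics/w2.png

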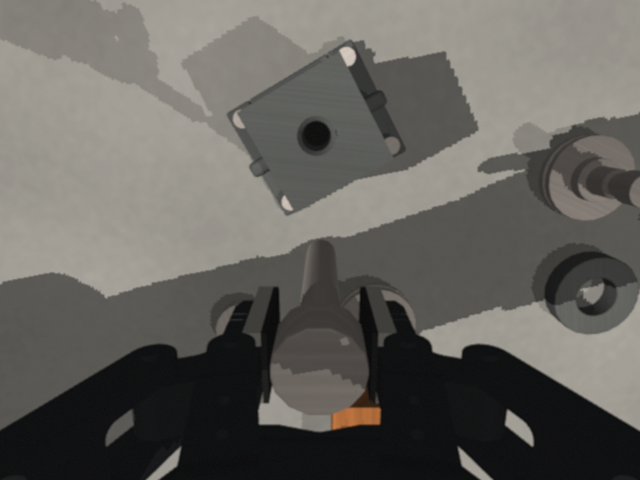

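The wrist shows the pin held firmly between the pads: foot tip at (242, 320), bore at (135, 315). Lean is under 3 degrees. Moving over the bore and lowering most of the way, then checking.

```bash
python3 -m pendant '[{"dx":0.004,"dy":0.028,"dz":0,"ax":-2,"ay":0,"az":0,"grip":255},{"dx":0.004,"dy":0.024,"dz":0,"ax":0,"ay":0,"az":0,"grip":255},{"dx":0,"dy":0,"dz":-0.02,"ax":0,"ay":0,"az":0,"grip":255},{"dx":0,"dy":0,"dz":-0.02,"ax":0,"ay":0,"az":0,"grip":255},{"dx":0,"dy":0,"dz":0,"ax":0,"ay":0,"az":0,"grip":255},{"dx":0,"dy":0,"dz":0,"ax":0,"ay":0,"az":0,"grip":255},{"dx":0,"dy":0,"dz":0,"ax":0,"ay":0,"az":0,"grip":255}]'
python3 - <<'E'
from h import *
S=arm.get_image("scene");D=arm.get_image("side");W=wrist()
out=[]
b=np.array([.5562,.1905,.13])
def pj(P,X):
    c=np.array(P["R"])@X+np.array(P["t"]).ravel();return int(P["fy"]*c[1]/c[2]+P["cy"]),int(P["fx"]*c[0]/c[2]+P["cx"])
for P in(S,D):
    r,c=pj(P,b);print(r,c)
    out.append(cv2.resize(P["frame"][r-50:r+50,c-40:c+40],None,fx=5,fy=5,interpolation=2))
cv2.imwrite("pics/over.png",np.hstack(out))
for t in arm.tip_of("bore_mouth",W)[:2]: print(t["position"],onz(W,t["position"],.115))
for P in(S,D,W):print([t["position"] for t in arm.tip_of("long_pin_head",P)[:4]])
E
```

```text
clock: 8.58
tool_pos: [0.5568, 0.1873, 0.2373]
tool_rot: [0.772, 0.635, -0.011, 0.014]
wrist_force: [0.2, 0.3, -1.7]
finger_gap: 0.336
finger_force: 50.3
189 396
317 283
[215.0, 316.9] [0.55710523 0.19239619 0.115     ]
[[291.7, 197.0], [134.2, 402.0], [354.2, 219.9]]
[[178.1, 366.7], [258.7, 280.0], [159.0, 317.2]]
[[354.6, 318.6]]
```

View pics/over.png

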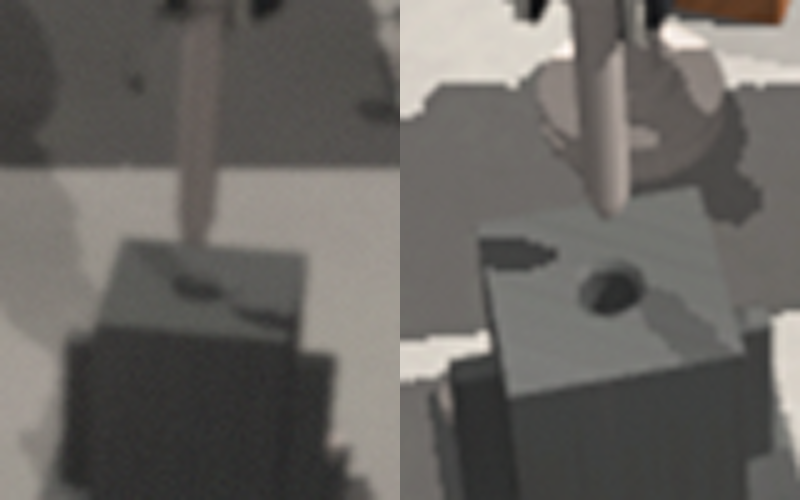

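Foot at scene (187.6, 394.6) and side (309.4, 285.4). Bore at scene (196.6, 395.4) and side (324.6, 285.2).

Run:
```python
from h import *
S=arm.get_image("scene");D=arm.get_image("side")
f=tri([(S,[187.6,394.6]),(D,[309.4,285.4])]);b=tri([(S,[196.6,395.4]),(D,[324.6,285.2])]);h=tri([(S,[134.2,402]),(D,[258.7,280])])
print(f,b,h,b[0]-f[0])
```

```text
(array([0.55549009, 0.18009205, 0.13893654]), np.float64(0.0011230291278979722)) (array([0.55472528, 0.19070822, 0.11263551]), np.float64(0.00023827922233364259)) (array([0.56054013, 0.18394748, 0.25597093]), np.float64(0.005192683017336943)) [-0.00076481  0.01061618 -0.02630104]
```

```bash
python3 -m pendant '[{"dx":0,"dy":0.01,"dz":0,"ax":0,"ay":0,"az":0,"grip":255},{"dx":0,"dy":0,"dz":-0.01,"ax":0,"ay":0,"az":0,"grip":255},{"dx":0,"dy":0,"dz":-0.01,"ax":0,"ay":0,"az":0,"grip":255},{"dx":0,"dy":0,"dz":-0.01,"ax":0,"ay":0,"az":0,"grip":255},{"dx":0,"dy":0,"dz":-0.005,"ax":0,"ay":0,"az":0,"grip":255},{"dx":0,"dy":0,"dz":0,"ax":0,"ay":0,"az":0,"grip":255},{"dx":0,"dy":0,"dz":0,"ax":0,"ay":0,"az":0,"grip":255}]'
```

```text
clock: 9.62
tool_pos: [0.5562, 0.1973, 0.2008]
tool_rot: [0.772, 0.635, -0.012, 0.013]
wrist_force: [0.7, 0.1, -3.1]
finger_gap: 0.335
finger_force: 50.4
```

```bash
python3 -m pendant '[{"dx":0,"dy":0,"dz":-0.008,"ax":0,"ay":0,"az":0,"grip":255},{"dx":0,"dy":0,"dz":-0.008,"ax":0,"ay":0,"az":0,"grip":255},{"dx":0,"dy":0,"dz":-0.008,"ax":0,"ay":0,"az":0,"grip":255},{"dx":0,"dy":0,"dz":-0.006,"ax":0,"ay":0,"az":0,"grip":255},{"dx":0,"dy":0,"dz":0,"ax":0,"ay":0,"az":0,"grip":255},{"dx":0,"dy":0,"dz":0,"ax":0,"ay":0,"az":0,"grip":255}]'
python3 -m pendant '[{"dx":0,"dy":0,"dz":-0.003,"ax":0,"ay":0,"az":0,"grip":255},{"dx":0,"dy":0,"dz":0,"ax":0,"ay":0,"az":0,"grip":255}]'
```

```text
clock: 10.12
tool_pos: [0.5562, 0.1974, 0.1709]
tool_rot: [0.772, 0.635, -0.012, 0.013]
wrist_force: [-0.1, -0.2, -3.2]
finger_gap: 0.337
finger_force: 50.4
clock: 10.28
tool_pos: [0.5564, 0.1976, 0.1681]
tool_rot: [0.772, 0.635, -0.011, 0.013]
wrist_force: [0.0, 0.4, -3.6]
finger_gap: 0.336
finger_force: 50.4
```

```bash
for i in 1; do python3 -m pendant '[{"dx":0,"dy":0,"dz":-0.003,"ax":0,"ay":0,"az":0,"grip":255},{"dx":0,"dy":0,"dz":0,"ax":0,"ay":0,"az":0,"grip":255}]' | grep -E "tool_pos|wrist"; done
python3 -m pendant '[{"dx":0,"dy":0,"dz":-0.003,"ax":0,"ay":0,"az":0,"grip":255},{"dx":0,"dy":0,"dz":0,"ax":0,"ay":0,"az":0,"grip":255}]' | grep -E "tool_pos|wrist"
python3 -m pendant '[{"dx":0,"dy":0,"dz":-0.003,"ax":0,"ay":0,"az":0,"grip":255},{"dx":0,"dy":0,"dz":0,"ax":0,"ay":0,"az":0,"grip":255}]' | grep -E "tool_pos|wrist"
```

```text
tool_pos: [0.5562, 0.1976, 0.165]
wrist_force: [-0.2, 0.1, -2.8]
tool_pos: [0.5561, 0.1976, 0.1619]
wrist_force: [-0.6, 0.8, -2.4]
tool_pos: [0.5561, 0.1976, 0.1588]
wrist_force: [0.0, -0.1, -2.7]
```

```bash
python3 -m pendant '[{"dx":0,"dy":0,"dz":-0.002,"ax":0,"ay":0,"az":0,"grip":255},{"dx":0,"dy":0,"dz":0,"ax":0,"ay":0,"az":0,"grip":255}]' | grep -E "tool_pos|wrist"
python3 -m pendant '[{"dx":0,"dy":0,"dz":-0.002,"ax":0,"ay":0,"az":0,"grip":255},{"dx":0,"dy":0,"dz":0,"ax":0,"ay":0,"az":0,"grip":255}]' | grep -E "tool_pos|wrist"
```

```text
tool_pos: [0.5562, 0.1976, 0.157]
wrist_force: [-1.0, -0.3, -2.7]
tool_pos: [0.5565, 0.1977, 0.1554]
wrist_force: [-0.7, 0.2, 0.7]
```

The plug is felt: the force rose from -2.7 to 0.7 N. Releasing, waiting, and backing up.

```bash
python3 -m pendant '[{"dx":0,"dy":0,"dz":0,"ax":0,"ay":0,"az":0,"grip":0},{"dx":0,"dy":0,"dz":0,"ax":0,"ay":0,"az":0,"grip":0},{"dx":0,"dy":0,"dz":0,"ax":0,"ay":0,"az":0,"grip":0},{"dx":0,"dy":0,"dz":0,"ax":0,"ay":0,"az":0,"grip":0},{"dx":0,"dy":0,"dz":0,"ax":0,"ay":0,"az":0,"grip":0},{"dx":0,"dy":0,"dz":0,"ax":0,"ay":0,"az":0,"grip":0},{"dx":0,"dy":0,"dz":0,"ax":0,"ay":0,"az":0,"grip":0},{"dx":0,"dy":0,"dz":0,"ax":0,"ay":0,"az":0,"grip":0}]'
python3 -m pendant '[{"dx":0,"dy":0,"dz":0.01,"ax":0,"ay":0,"az":0,"grip":0},{"dx":0,"dy":0,"dz":0.015,"ax":0,"ay":0,"az":0,"grip":0},{"dx":0,"dy":0,"dz":0.015,"ax":0,"ay":0,"az":0,"grip":0},{"dx":0,"dy":0,"dz":0.015,"ax":2,"ay":0,"az":0,"grip":0},{"dx":0,"dy":0,"dz":0.015,"ax":0,"ay":0,"az":0,"grip":0},{"dx":0,"dy":0,"dz":0.015,"ax":0,"ay":0,"az":0,"grip":0},{"dx":0,"dy":0,"dz":0,"ax":0,"ay":0,"az":0,"grip":0},{"dx":0,"dy":0,"dz":0,"ax":0,"ay":0,"az":0,"grip":0}]'
python3 - <<'E'
from h import *
S=arm.get_image("scene");D=arm.get_image("side");W=wrist()
o={}
for n,P in zip("SDW",(S,D,W)):
    print(n,[(np.round(t["position"],1).tolist(),round(t["conf"],2)) for t in arm.tip_of("long_pin_head",P)[:4]])
a=[cv2.resize(P["frame"][r-60:r+60,c-40:c+40],None,fx=3,fy=3,interpolation=2) for P,r,c in((S,175,396),(D,295,283))]
w=cv2.resize(W["frame"],(400,300));w=cv2.copyMakeBorder(w,0,60,0,0,0)
cv2.imwrite("pics/set.png",np.hstack(a+[w[:360,:320]]))
W0=W
print(arm.get_state()["tool_pos"])
np.savez("w.npz",R=W["R"],t=W["t"],fx=W["fx"],fy=W["fy"],cx=W["cx"],cy=W["cy"])
E
```

```text
clock: 11.78
tool_pos: [0.5563, 0.1976, 0.1553]
tool_rot: [0.772, 0.635, -0.011, 0.013]
wrist_force: [-0.8, 0.7, 0.0]
finger_gap: 1.001
finger_force: 0.0
clock: 12.45
tool_pos: [0.5567, 0.1977, 0.2415]
tool_rot: [0.772, 0.635, 0.001, 0.0]
wrist_force: [-0.3, 0.7, -0.3]
finger_gap: 1.002
finger_force: 0.0
S [([167.9, 399.6], 0.63), ([357.4, 220.5], 0.6), ([292.3, 198.4], 0.56)]
D [([176.9, 368.1], 0.9), ([157.4, 317.9], 0.82), ([300.8, 283.2], 0.62)]
W [([258.9, 317.7], 0.82)]
[0.55605616 0.19749618 0.23972242]
```

View pics/set.png

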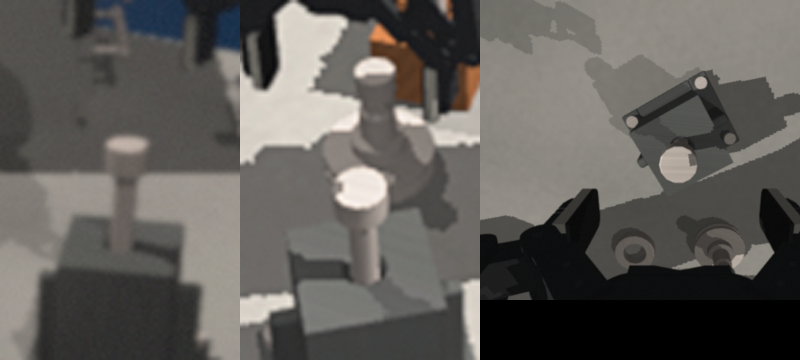

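The pin stands partway in the bore, released. Head is at scene (167, 398), side (301, 283), wrist (259, 318).

```bash
python3 - <<'E'
from h import *
S=arm.get_image("scene");D=arm.get_image("side");W=dict(np.load("w.npz"))
h=tri([(S,[167,398.3]),(D,[301,283.3])]);print(h)
print(onz(W,[258.9,317.7],h[0][2]), tri([(S,[167,398.3]),(D,[301,283.3]),(W,[258.9,317.7])]), tri([(S,[167,398.3]),(W,[258.9,317.7])]))
E
python3 -m pendant '[{"dx":0,"dy":0,"dz":0,"ax":0,"ay":0,"az":0,"grip":255},{"dx":0,"dy":0,"dz":0,"ax":0,"ay":0,"az":0,"grip":255},{"dx":0,"dy":0,"dz":0,"ax":0,"ay":0,"az":0,"grip":255},{"dx":0,"dy":0,"dz":0,"ax":0,"ay":0,"az":0,"grip":255},{"dx":0,"dy":0,"dz":0,"ax":0,"ay":0,"az":0,"grip":255},{"dx":0,"dy":0,"dz":0,"ax":0,"ay":0,"az":0,"grip":255},{"dx":0,"dy":0,"dz":0,"ax":0,"ay":0,"az":0,"grip":255},{"dx":0,"dy":0,"dz":0,"ax":0,"ay":0,"az":0,"grip":255}]'
```

```text
(array([0.55409655, 0.19781443, 0.17782215]), np.float64(0.00036914370111778774))
[0.55488221 0.19734336 0.17782215] (array([0.55441719, 0.19748958, 0.17781232]), np.float64(0.0007549699235598115)) (array([0.55474523, 0.19735663, 0.17805075]), np.float64(0.0002278795248853695))
clock: 13.52
tool_pos: [0.5563, 0.1976, 0.2403]
tool_rot: [0.772, 0.635, -0.0, -0.0]
wrist_force: [0.5, -0.3, -0.1]
finger_gap: 0.0
finger_force: 0.0
```

Head top is at about z 0.188, 6 mm toward +y of the bore. Pressing with shut fingers slightly on the bore side.

```bash
python3 -m pendant '[{"dx":-0.001,"dy":-0.003,"dz":-0.02,"ax":0,"ay":0,"az":0,"grip":255},{"dx":0,"dy":0,"dz":-0.02,"ax":0,"ay":0,"az":0,"grip":255},{"dx":0,"dy":0,"dz":-0.006,"ax":0,"ay":0,"az":0,"grip":255},{"dx":0,"dy":0,"dz":-0.005,"ax":0,"ay":0,"az":0,"grip":255},{"dx":0,"dy":0,"dz":-0.004,"ax":0,"ay":0,"az":0,"grip":255}]'
python3 -m pendant '[{"dx":0,"dy":-0.0005,"dz":-0.004,"ax":0,"ay":0,"az":0,"grip":255},{"dx":0,"dy":-0.0005,"dz":-0.004,"ax":0,"ay":0,"az":0,"grip":255},{"dx":0,"dy":0,"dz":0,"ax":0,"ay":0,"az":0,"grip":255}]'
```

```text
clock: 13.93
tool_pos: [0.5559, 0.1947, 0.1857]
tool_rot: [0.772, 0.635, 0.0, 0.0]
wrist_force: [0.7, -1.8, 6.9]
finger_gap: 0.001
finger_force: 3.3
clock: 14.18
tool_pos: [0.556, 0.1936, 0.1779]
tool_rot: [0.772, 0.635, 0.001, 0.0]
wrist_force: [-0.3, -1.2, 0.7]
finger_gap: 0.003
finger_force: 0.8
```

```bash
python3 -m pendant '[{"dx":0,"dy":-0.0004,"dz":-0.005,"ax":0,"ay":0,"az":0,"grip":255},{"dx":0,"dy":-0.0004,"dz":-0.005,"ax":0,"ay":0,"az":0,"grip":255},{"dx":0,"dy":-0.0004,"dz":-0.005,"ax":0,"ay":0,"az":0,"grip":255},{"dx":0,"dy":-0.0004,"dz":-0.005,"ax":0,"ay":0,"az":0,"grip":255}]'
python3 -m pendant '[{"dx":0,"dy":-0.0003,"dz":-0.005,"ax":0,"ay":0,"az":0,"grip":255},{"dx":0,"dy":-0.0003,"dz":-0.005,"ax":0,"ay":0,"az":0,"grip":255}]'
python3 - <<'E'
from h import *
S=arm.get_image("scene");D=arm.get_image("side")
a=[cv2.resize(P["frame"][r-60:r+60,c-50:c+50],None,fx=4,fy=4,interpolation=2) for P,r,c in((S,175,396),(D,295,283))]
cv2.imwrite("pics/press.png",np.hstack(a))
E
```

```text
clock: 14.52
tool_pos: [0.5563, 0.192, 0.1584]
tool_rot: [0.772, 0.635, 0.001, 0.0]
wrist_force: [1.0, -2.2, 8.1]
finger_gap: -0.001
finger_force: 3.7
clock: 14.68
tool_pos: [0.5563, 0.1914, 0.1483]
tool_rot: [0.772, 0.635, 0.001, 0.0]
wrist_force: [0.3, -1.3, 7.5]
finger_gap: 0.002
finger_force: 3.7
```

View pics/press.png

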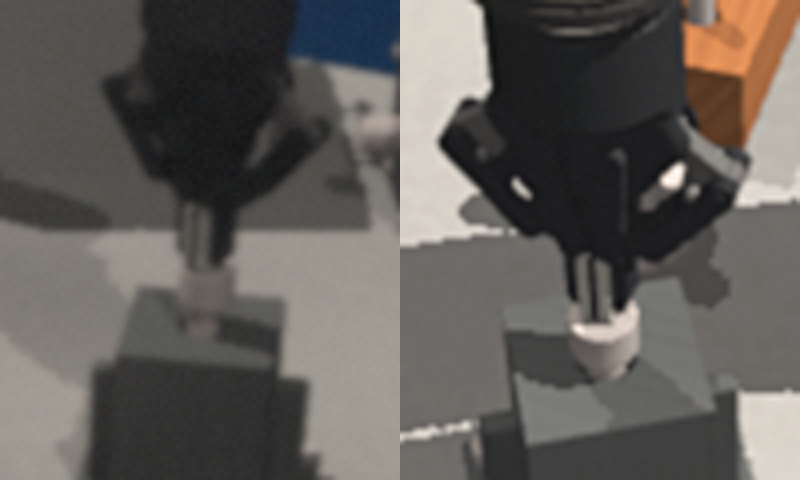

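The pin is going down straight: head at scene crop (287, 207) and side crop (340, 604), about 12 mm left. Finishing the press in small steps, watching force.

```bash
python3 -m pendant '[{"dx":0,"dy":0,"dz":-0.005,"ax":0,"ay":0,"az":0,"grip":255},{"dx":0,"dy":0,"dz":-0.004,"ax":0,"ay":0,"az":0,"grip":255}]' | grep -E "tool_pos|wrist"
python3 -m pendant '[{"dx":0,"dy":0,"dz":-0.002,"ax":0,"ay":0,"az":0,"grip":255},{"dx":0,"dy":0,"dz":-0.001,"ax":0,"ay":0,"az":0,"grip":255}]' | grep -E "tool_pos|wrist"
python3 -m pendant '[{"dx":0,"dy":0,"dz":-0.001,"ax":0,"ay":0,"az":0,"grip":255},{"dx":0,"dy":0,"dz":0,"ax":0,"ay":0,"az":0,"grip":255}]' | grep -E "tool_pos|wrist"
```

```text
tool_pos: [0.5561, 0.1914, 0.1392]
wrist_force: [1.1, -2.1, 7.3]
tool_pos: [0.556, 0.1912, 0.136]
wrist_force: [0.4, -2.6, 7.6]
tool_pos: [0.5563, 0.1912, 0.1357]
wrist_force: [-1.9, -3.1, 12.6]
```

```bash
python3 -m pendant '[{"dx":0,"dy":0,"dz":-0.0015,"ax":0,"ay":0,"az":0,"grip":255},{"dx":0,"dy":0,"dz":0,"ax":0,"ay":0,"az":0,"grip":255}]' | grep -E "tool_pos|wrist"
python3 -m pendant '[{"dx":0,"dy":0,"dz":0.01,"ax":0,"ay":0,"az":0,"grip":255},{"dx":0,"dy":0,"dz":0.025,"ax":0,"ay":0,"az":0,"grip":255},{"dx":0,"dy":0,"dz":0.03,"ax":0,"ay":0,"az":0,"grip":255},{"dx":0,"dy":0,"dz":0.03,"ax":0,"ay":0,"az":0,"grip":255},{"dx":0,"dy":0,"dz":0.01,"ax":0,"ay":0,"az":0,"grip":255},{"dx":0,"dy":0,"dz":0,"ax":0,"ay":0,"az":0,"grip":255},{"dx":0,"dy":0,"dz":0,"ax":0,"ay":0,"az":0,"grip":255}]'
python3 - <<'E'
from h import *
S=arm.get_image("scene");D=arm.get_image("side")
a=[cv2.resize(P["frame"][r-60:r+60,c-50:c+50],None,fx=4,fy=4,interpolation=2) for P,r,c in((S,190,396),(D,315,283))]
cv2.imwrite("pics/home.png",np.hstack(a))
for P in(S,D):print([np.round(t["position"],1) for t in arm.tip_of("long_pin_head",P)[:4]])
E
```

```text
tool_pos: [0.5565, 0.1908, 0.1351]
wrist_force: [-6.2, -7.7, 29.9]
clock: 16.03
tool_pos: [0.5554, 0.1918, 0.2383]
tool_rot: [0.772, 0.635, 0.001, -0.0]
wrist_force: [-0.3, -0.1, -0.1]
finger_gap: -0.002
finger_force: 0.0
[array([353.9, 220.7]), array([193.1, 399.1]), array([292.9, 195.9])]
[array([322. , 283.4])]
```

View pics/home.png

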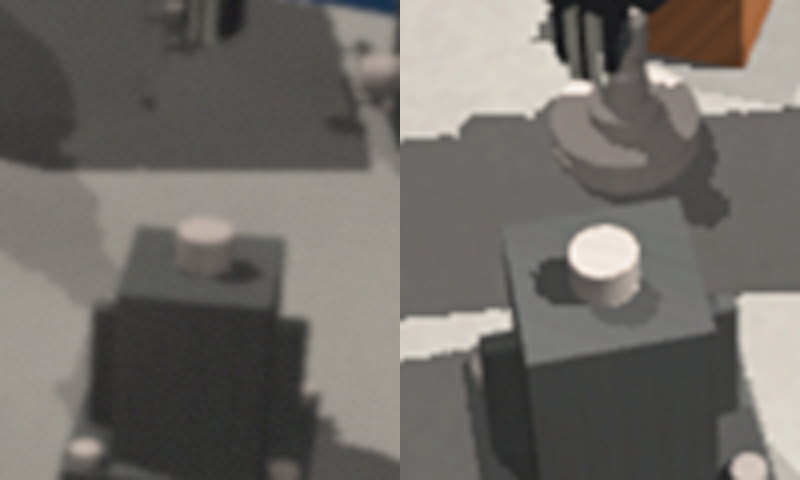

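The head sits flat on the housing top in both views: scene crop (245, 205), side crop (265, 603). The gripper is clear, and the force rose to 30 N with no further travel, so I'm handing in.

```bash
python3 -c "
from station import arm
print(arm.finish_job())"
```

```text
the job is handed in; nothing more can be done
None
```

The long pin was released partway in the bore, then pressed fully home with its head on the housing top. The gripper is clear, the short pin and rod were left standing in the rack, and the job is handed in (no verdict was returned).

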